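# Slide the tall tea canister back into its gap in the tiled cubby

### The arm

A 7-joint arm with a two-finger parallel gripper is mounted at the origin on the work surface. World frame = base frame: x ahead of the robot, y to its left, z up, the work surface at z = 0. Lengths are in m, angles in degrees, forces in N, time in s.
With the tool pointing down it reaches from about 0.4 to 0.85 m from the base axis. Payload 10.4 kg.
Tool frame: the origin (TCP) lies midway between the tips of the shut fingers; the grasp point (between the pads) lies 19 mm behind it (manip.grip_depth is the distance from the TCP to the grasp point, in m); z points along the fingers, y is the line along which they close (so a half turn about z gives the same grasp; the last joint's range is limited). The gripper opens to 87 mm and grips with 3 to 60 N. Pads are 19 mm wide; open, the fingers measure 117 mm over their backs; the gripper's body (75 mm by 190 mm) begins 51 mm behind the grasp point.
Start: joints at [-76.639, 19.034, -3.707, 83.658, 1.238, 77.344, -5.071], TCP at [0.158, 0.605, 0.223] pointing down, gripper open.
Joint ranges: [-148.97, 148.97], [-28.65, 121.19], [-84.17, 76.75], [9.2, 138.47], [-72.65, 252.65], [3.7, 117.97], [-149.18, 149.18]. Speed limits (degrees/s): [127.2, 127.2, 159.86, 159.86, 180, 180, 180].

### API

Orientations are given as a 3x3 rotation matrix whose columns are the frame's x, y, z axes.
In Python, from bench import manip gives the robot as it stands. The module is installed in compiled form; this text tells all that it offers.
- The arm moves only by the tool play_rows, never from a script. Its argument "series" is a list that holds one entry, the list of rows, each a list of 6 numbers: the shift along the tool's x, y, z scaled (see below), then the turn, a rotation vector about the tool's x, y, z scaled (see below). In form: [[[tx, ty, tz, ax, ay, az], ...]]. A call has 1 to 12 rows; each row shifts and turns the commanded pose from where the row before left it, along the tool's axes as they then stand; what a row does not reach is not made up. The controller multiplies each number of a shift by 400 mm and each number of a turn by 30 degrees. A row lasts 1/12 s, in which the tool goes at most 41.7 mm and 7.16 degrees, less where a joint would pass 70% of its speed; a pose out of reach is approached as far as the arm can. A call with a number of a shift or a turn outside -1 to 1 is refused whole. A call with a gripper value outside its range is refused whole. "claw" is the closure, from -1 (fully open) to 1 (shut), set as the call begins (left out, the last holds). The fingers move at their own pace and stop on an object; the grip force is fixed at half the most. Time passes only in rows, so rows that do not move let the fingers close. It gives the time, the measured TCP pose, the force, the opening and the grip force at its end, in the units of the state.
- manip.state(): the state, without advancing time (a new reading comes with each control period).
- manip.snapshot(name): name is "side" or "top" or "wrist"; returns a dict with "frame" (400x640x3 uint8, red, green, blue), "range_z" (400x640 float32, m along the optical axis (not along the pixel's ray), 0 where there is no reading), "camera_matrix" (3x3 intrinsics, pixels), "D" ([k1, k2, p1, p2, k3] as OpenCV has them; the pictures are not rectified), "rvec" (rotation vector, rad) and "tvec" (3), from world to camera coordinates, as OpenCV has them. Camera axes: x right, y down, z forward; pixel columns grow to the right and rows downward; lengths in m; the calibration is good to about 2 mm. A picture is of the moment at which its call begins.
- manip.sign_off(): hands the job in; it is judged then, once.
The state is a dict: "time": time; "joint_positions": joint angles; "dq": joint speeds; "effort": joint torques, N m; "tool_pos": TCP position; "tcp_rot": TCP orientation; "ft_force": force on the tool from outside, world axes, zero at the start; "torque": the same for the moment, N m; "grip_width": finger opening in m; "grip_force": force on a finger pad.
Only numpy, scipy, OpenCV 4.12 (cv2) and the standard library are available. Lean on these libraries where they do the work, as an engineer would, in place of code of your own. Each camera call takes 0.05 s, during which the arm holds its last target. There are 200 camera calls.

### The job

Put the tall steel tea canister back in its place: push it across the tiles with your fingertips, into the gap between the short canister and the stoneware jar, until it stands within a finger's width (about 15 mm) of the cubby's back wall, and leave it standing there on its own. Push it gently and only on the lower half of its body so that it slides upright and does not rock; do not grip it, lift it or squeeze it against the wall. Leave everything else where it is.

Things in the scene. Friction and masses are not known exactly. Their poses are not given: they have to be found in the camera images.
- canister: the tall narrow stainless tea canister with a clip-on lid, to be pushed: upright cylinder, diameter 64 mm, 205 mm tall, 0.28 to 0.56 kg, mass centre near mid height; a flat clip near the lid stands out 5 mm. Starts upright on the open tiles in front of the cubby. Origin at the centre of its underside, z along its axis. Only its lower half, up to 95 mm above the tiles, may be touched
- canister_low (a point): point on the tall canister's axis 25 mm above its underside: a good height to push at. Its friction with the tiles is about 0.5 to 0.7, so it slides when pushed below about 40 mm and tips when pushed near its middle or higher
- cubby: the open-topped white-tiled cubby, fixed on the tiled counter; its floor is the counter itself (z = 0, no sill). Origin on the floor at the foot of the back wall's inner face, midway between the side walls; x points into the back wall, away from the opening, y to the left, z up. Side walls at y = -230 and 230 mm, 40 mm thick, 115 mm high, from x = -170 mm to 0; back wall 145 mm high
- short_canister: the short canister of the same set, steel, diameter 72 mm, 92 mm tall, 0.35 kg, loose, standing by the cubby's back wall on one side of the gap (the side varies). Origin at the centre of its underside. Not to be moved
- jar: the stoneware jar with a cork lid, diameter 72 mm, 118 mm tall, 0.45 kg, loose, standing by the cubby's back wall on the other side of the gap. Its centre is 190 to 210 mm from the short canister's centre. Origin at the centre of its underside. Not to be moved
- mug: blue ceramic mug, rim diameter 78 mm, 92 mm tall, on the open counter right of the cubby. Origin at the centre of its underside. Bystander
- tray: round rattan-look plastic tray, outer diameter 226 mm, 30 mm high, on the open counter to the left. Origin at the centre of its underside. Bystander
- key: silver car key, 105 x 34 x 14 mm, lying in the tray, long axis x. Origin on its underside. Bystander
- comb: wooden comb, 125 x 34 x 6 mm, lying flat on the counter to the right, long axis x. Origin at the centre of its underside. Bystander
- bell: white plastic bicycle bell, dome diameter 57 mm, 50 mm tall, with a thumb lever reaching 59 mm from its centre along its x axis, standing on the counter to the right in front of the cubby. Origin at the centre of its underside. Bystander

How it is judged:
By the outcome, as a careful person would: the job done as asked, in the order asked, and still so for the second after the job is handed in, with the robot touching nothing.
It also fails if it takes over 54 s, if anything falls off the work surface, if the arm or the gripper's body presses on something with over 40 N, if the wrist force passes 120 N, or if a joint passes its speed limit or range.

## Working session

There is one attempt and no reset: what is moved stays moved. The work goes in short steps, Python scripts to look and compute and a tool call to move; the robot and the scene stay as the last step left them, time stands still between calls to the robot, and variables do not carry over. Pictures are saved under pics/ and viewed, at most 10 in all, crops included, and the job is handed in when it is done.

Besides the shell and the picture viewer there is one more tool, called after "Emit:" as name(argument=value, ...) on one line, values as JSON. play_rows: Moves the arm, as the interface text tells. Its arguments: {"type":"object","properties":{"series":{"type":"array"},"claw":{"type":"number"}},"required":["series"]}

```bash
mkdir -p pics
cat > h.py <<'E'
import numpy as np, cv2
from bench import manip
def snap(n):
    s=manip.snapshot(n); K=np.array(s["camera_matrix"]);D=np.array(s["D"],float)
    R=cv2.Rodrigues(np.array(s["rvec"],float))[0]; t=np.array(s["tvec"],float).reshape(3)
    z=s["range_z"]; v,u=np.mgrid[0:400,0:640]
    p=cv2.undistortPoints(np.stack([u,v],-1).reshape(-1,1,2).astype(float),K,D).reshape(400,640,2)
    c=np.dstack([p*z[...,None],z]); W=(c-t)@R
    W[z==0]=np.nan
    return s["frame"],W
def save(f,n): cv2.imwrite("pics/"+n+".png",f[...,::-1])
E
python3 - <<'E'
from h import *
for n in("top","side"):
    f,W=snap(n);save(f,n+"1");np.save(n+"1.npy",W)
s=manip.state();print(s["time"],s["tool_pos"],s["tcp_rot"],s["ft_force"],s["grip_width"])
E
```

```text
0.1 [0.15807836 0.60431442 0.22185507] [[-9.67461499e-01  2.53018155e-01 -2.46614837e-04]
 [ 2.53018263e-01  9.67460695e-01 -1.25009638e-03]
 [-7.77069190e-05 -1.27181818e-03 -9.99999188e-01]] [-0.19313303 -0.12423157 -0.41857989] 0.08729846368200658
```

View pics/top1.png

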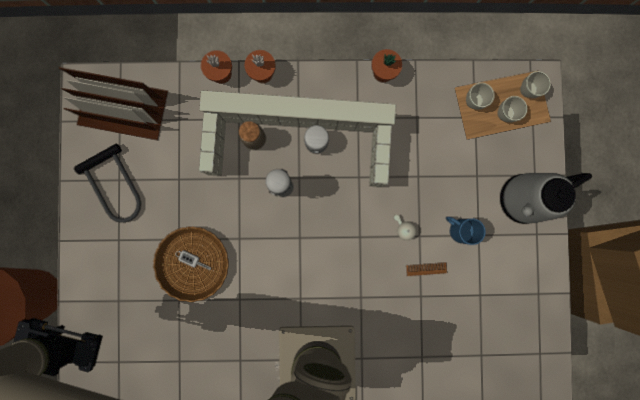

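View pics/side1.png

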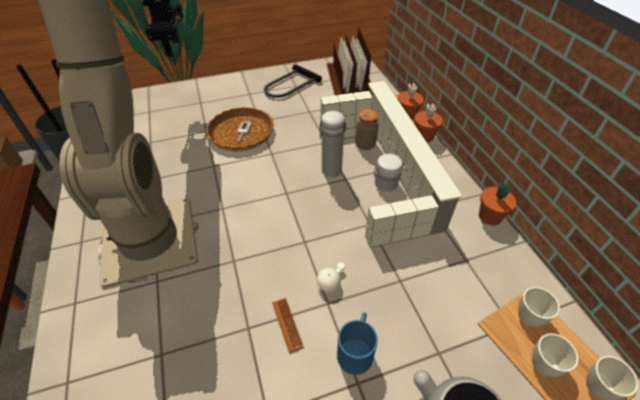

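The top view shows the tall canister at about (278,182), the jar at (251,133), the short canister at (317,138), and the cubby back wall from (200,100) to (395,113). The tray is at (192,263) and the bell at (407,229).

Run:
```python
from h import *
from scipy.optimize import least_squares
T=np.load("top1.npy").reshape(-1,3);S=np.load("side1.npy").reshape(-1,3)
W=np.load("top1.npy")
for n,(u,v) in dict(can=(278,182),jar=(251,133),short=(317,138),bell=(407,229),wall=(300,106),wl=(208,150),wr=(382,160),floor=(300,250)).items(): print(n,W[v,u].round(4))
# top discs
for n,(u,v),h in(("can",(278,182),.205),("jar",(251,133),.118),("short",(317,138),.092)):
    c=W[v,u]
    m=(np.abs(T[:,2]-h)<.012)&(np.hypot(*(T[:,:2]-c[:2]).T)<.06)
    print(n,"top",m.sum(),(T[m].min(0)+T[m].max(0))[:2]/2,np.ptp(T[m],0)[:2],T[m].mean(0))
    r=.032 if n=="can" else .036
    m=(S[:,2]>.015)&(S[:,2]<h-.03)&(np.hypot(*(S[:,:2]-c[:2]).T)<.048)
    q=S[m][:,:2]
    f=least_squares(lambda p:np.hypot(*(q-p).T)-r,c[:2],loss="soft_l1",f_scale=.002)
    print(n,"side",m.sum(),f.x,np.abs(f.fun).mean())
# back wall top
m=(np.abs(T[:,2]-.145)<.006)&(T[:,0]>.5)
r=cv2.minAreaRect(T[m][:,:2].astype(np.float32));print("back",m.sum(),r,cv2.boxPoints(r))
# inner face of back wall from side camera
m=(S[:,2]>.1)&(S[:,2]<.135)&(S[:,0]>.6)&(np.abs(S[:,1]-W[106,300][1])<.19)
q=S[m];
for _ in range(4):
    a=np.polyfit(q[:,1],q[:,0],1);q=q[np.abs(np.polyval(a,q[:,1])-q[:,0])<.02/(_+1)]
print("inner face x=a*y+b",a,len(q),q.min(0),q.max(0))
```

```text
can [0.5416 0.0948 0.2069]
jar [0.6907 0.1784 0.1158]
short [ 0.6795 -0.0096  0.0896]
bell [ 0.4104 -0.2759  0.0502]
wall [0.7589 0.0372 0.1466]
wl [0.6435 0.3009 0.1146]
wr [ 0.6102 -0.1948  0.1114]
floor [0.3491 0.0465 0.0022]
can top 441 [0.54509149 0.09695137] [0.05850215 0.0613664 ] [0.54575909 0.09567664 0.20259661]
can side 955 [0.54438919 0.0975221 ] 0.001128161922033751
jar top 358 [0.7056083  0.17843755] [0.07823471 0.06925982] [0.69856593 0.18255202 0.11712882]
jar side 423 [0.69459695 0.18508028] 0.0014980817944889903
short top 514 [ 0.68856462 -0.01265363] [0.08165011 0.07651323] [ 0.68517211 -0.0088225   0.08979673]
short side 318 [ 0.68235497 -0.00736767] 0.0018487646301652994
back 4131 ((0.6423425674438477, -0.019909262657165527), (1.4891433715820312, 0.2883642911911011), 83.42145538330078) [[ 0.41380778 -0.74306023]
 [ 0.7002734  -0.7760967 ]
 [ 0.8708774   0.7032417 ]
 [ 0.58441174  0.7362782 ]]Traceback (most recent call last):
  File "<stdin>", line 23, in <module>
    raise TypeError("expected non-empty vector for x")
TypeError: expected non-empty vector for x
```

Run:
```python
from h import *
for n in("top1","side1"):
    T=np.load(n+".npy").reshape(-1,3)
    m=(np.abs(T[:,2]-.145)<.006)&(T[:,0]>.6)&(T[:,0]<.85)&(np.abs(T[:,1]-.045)<.25)
    q=T[m]; ys=np.arange(-.16,.26,.02);e=[];g=[]
    for y in ys:
        k=q[np.abs(q[:,1]-y)<.01]
        e.append(k[:,0].min() if len(k) else np.nan);g.append(k[:,0].max() if len(k) else np.nan)
    e=np.array(e);g=np.array(g);print(n,e.round(3),g.round(3));ok=~np.isnan(e)
    print(np.polyfit(ys[ok],e[ok],1),np.polyfit(ys[ok],g[ok],1))
    m=(T[:,2]>.03)&(T[:,2]<.13)&(T[:,0]>.68)&(T[:,0]<.8)&(T[:,1]>.05)&(T[:,1]<.13)
    k=T[m];print("face",len(k),k.mean(0) if len(k) else"", np.polyfit(k[:,1],k[:,0],1) if len(k)>9 else "")
    m=(np.abs(T[:,2]-.115)<.005)&(T[:,0]>.5)&(T[:,0]<.64)
    for s,a,b in(("L",.22,.36),("R",-.28,-.13)):
        k=T[m&(T[:,1]>a)&(T[:,1]<b)]
        if len(k): print(s,k[:,0].min(),np.polyfit(k[:,0],k[:,1],1),k.mean(0))
```

```text
top1 [0.71  0.712 0.713 0.716 0.717 0.72  0.72  0.722 0.725 0.725 0.728 0.728
 0.73  0.732 0.734 0.735 0.738 0.737 0.741 0.741 0.744] [0.77  0.77  0.774 0.774 0.777 0.776 0.779 0.78  0.783 0.783 0.786 0.786
 0.789 0.789 0.793 0.793 0.796 0.796 0.799 0.799 0.802]
[0.08264688 0.72380187] [0.0798617  0.78217125]
face 196 [0.7349727  0.09026073 0.07844424] [0.07887085 0.72785376]
L 0.5806947754533024 [-0.06508842  0.34487285] [0.61021935 0.30515463 0.1147749 ]
R 0.5436852531532389 [-0.05014912 -0.16375816] [ 0.59102686 -0.19339764  0.11490854]
side1 [0.709 0.712 0.715 0.716 0.716 0.719 0.72  0.722 0.724 0.725 0.726 0.727
 0.73  0.731 0.733 0.733 0.736 0.738 0.74  0.741 0.743] [0.771 0.77  0.772 0.774 0.777 0.778 0.777 0.78  0.782 0.784 0.785 0.787
 0.786 0.789 0.791 0.792 0.795 0.796 0.799 0.799 0.801]
[0.0807833  0.72330227] [0.07862993 0.78177312]
face 292 [0.73490904 0.09054738 0.08382216] [0.08210126 0.72747499]
L 0.5805551082569065 [-0.03758247  0.32480669] [0.60965666 0.30189429 0.1157057 ]
R 0.5402100303494407 [-0.08420302 -0.14678986] [ 0.58950334 -0.19642782  0.11533621]
```

Emit:
play_rows(series=[[[-0.04, -0.042, 0, 0, 0, 0], [-0.04, -0.042, 0, 0, 0, 0], [-0.04, -0.042, 0, 0, 0, 0], [-0.04, -0.042, 0, 0, 0, 0], [-0.04, -0.042, 0, 0, 0, 0], [-0.04, -0.042, 0, 0, 0, 0], [-0.04, -0.042, 0, 0, 0, 0], [-0.04, -0.042, 0, 0, 0, 0], [-0.04, -0.042, 0, 0, 0, 0], [-0.04, -0.042, 0, 0, 0, 0], [-0.04, -0.042, 0, 0, 0, 0], [-0.04, -0.042, 0, 0, 0, 0]]], claw=0.08)

```text
time: 1.1
tool_pos: [0.2931, 0.3598, 0.2223]
tcp_rot: [[-0.967, 0.253, -0.0], [0.253, 0.967, -0.0], [0.0, -0.0, -1.0]]
ft_force: [-0.2, 0.6, 0.5]
grip_width: 0.04
grip_force: 0.0
```

Emit:
play_rows(series=[[[-0.04, -0.042, 0, 0, 0, 0], [-0.04, -0.042, 0, 0, 0, 0], [-0.04, -0.042, 0, 0, 0, 0], [-0.04, -0.042, 0, 0, 0, 0], [-0.04, -0.042, 0, 0, 0, 0], [-0.04, -0.042, 0, 0, 0, 0], [-0.04, -0.042, 0, 0, 0, 0], [-0.04, -0.042, 0, 0, 0, 0], [-0.04, -0.042, 0, 0, 0, 0], [-0.04, -0.042, 0, 0, 0, 0], [-0.04, -0.042, 0, 0, 0, 0], [0, 0, 0, 0, 0, 0]]])

```text
time: 2.1
tool_pos: [0.418, 0.1337, 0.2225]
tcp_rot: [[-0.966, 0.258, 0.0], [0.258, 0.966, -0.001], [-0.001, -0.001, -1.0]]
ft_force: [0.7, -0.9, 0.3]
grip_width: 0.0402
grip_force: 0.0
```

Emit:
play_rows(series=[[[0, 0, 0, 0, 0, -0.122], [0, 0, 0, 0, 0, -0.122], [0, 0, 0, 0, 0, -0.122], [0, 0, 0, 0, -0.18, 0], [0, 0, 0, 0, -0.18, 0], [0, 0, 0, 0, -0.18, 0], [0, 0, 0, 0, -0.18, 0], [0, 0, 0, 0, -0.18, 0], [0, 0, 0, 0, -0.18, 0], [0, 0, 0, 0, -0.18, 0], [0, 0, 0, 0, -0.18, 0], [0, 0, 0, 0, 0, 0]]])

```text
time: 3.1
tool_pos: [0.4204, 0.141, 0.2228]
tcp_rot: [[-0.75, 0.068, 0.658], [0.047, 0.998, -0.049], [-0.66, -0.006, -0.751]]
ft_force: [0.5, -0.2, 0.5]
grip_width: 0.0396
grip_force: 0.0
```

Run:
```python
from h import *
s=manip.state();p=np.array(s["tool_pos"]);R=np.array(s["tcp_rot"]);print(s["joint_positions"],p,R.round(3))
for g in([.455,.1025,.12],[.455,.1025,.021]):
    print((R.T@(np.array(g)-p)/.4).round(4));p=np.array(g)
print("forward unit per mm",(R.T@np.array([.9982,-.06,0])/400).round(5))
```

```text
[-31.20938123 -28.59558366 -14.5700385  138.01404245  33.45951799
  46.39952364  22.04297964] [0.42035185 0.14100927 0.22283555] [[-0.75   0.068  0.658]
 [ 0.047  0.998 -0.049]
 [-0.66  -0.006 -0.751]]
[ 0.1002 -0.0886  0.2549]
[0.1634 0.0015 0.1859]
forward unit per mm [-1.88e-03  2.00e-05  1.65e-03]
```

Emit:
play_rows(series=[[[0.017, -0.015, 0.042, 0, 0, 0], [0.017, -0.015, 0.042, 0, 0, 0], [0.017, -0.015, 0.042, 0, 0, 0], [0.017, -0.015, 0.042, 0, 0, 0], [0.017, -0.015, 0.042, 0, 0, 0], [0.017, -0.015, 0.042, 0, 0, 0], [0.02, 0, 0.023, 0, 0, 0], [0.02, 0, 0.023, 0, 0, 0], [0.02, 0, 0.023, 0, 0, 0], [0.02, 0, 0.023, 0, 0, 0], [0, 0, 0, 0, 0, 0], [0, 0, 0, 0, 0, 0]]])

```text
time: 4.1
tool_pos: [0.455, 0.139, 0.1404]
tcp_rot: [[-0.768, 0.071, 0.636], [0.048, 0.997, -0.054], [-0.639, -0.011, -0.769]]
ft_force: [-0.0, -0.7, -0.2]
grip_width: 0.0397
grip_force: 0.0
```

Run:
```python
from h import *
s=manip.state();p=np.array(s["tool_pos"]);R=np.array(s["tcp_rot"]);print(s["joint_positions"],p,R.round(3))
print((R.T@(np.array([.455,.1025,.021])-p)/.4).round(4))
print("forward unit per mm",(R.T@np.array([.9982,-.06,0])/400).round(5))
f,W=snap("side");save(f[50:250,100:500],"side2")
```

```text
[ 32.88029066 -28.60224824 -63.18194442 138.33767768  -3.31349903
  22.72598696  54.11162968] [0.45495531 0.13900191 0.14042933] [[-0.768  0.071  0.636]
 [ 0.048  0.997 -0.054]
 [-0.639 -0.011 -0.769]]
[ 0.1863 -0.0877  0.2347]
forward unit per mm [-1.92e-03  3.00e-05  1.60e-03]
```

View pics/side2.png

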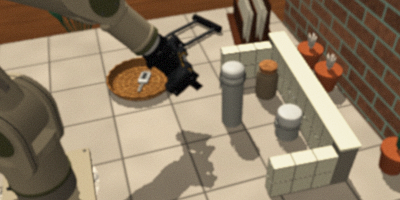

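The hand is near (180,75) in the crop, in front of the tall canister. The arm is folded at its limits, so I'll reduce the tilt a little.

Emit:
play_rows(series=[[[0, -0.015, 0, 0, 0.13, 0], [0, -0.015, 0, 0, 0.13, 0], [0, -0.02, 0, 0, 0, 0], [0, -0.02, 0, 0, 0, 0], [0, -0.02, 0, 0, 0, 0], [0, 0, 0, 0, 0, 0]]], claw=0.25)

```text
time: 4.65
tool_pos: [0.4518, 0.1026, 0.1401]
tcp_rot: [[-0.848, 0.071, 0.525], [0.054, 0.997, -0.046], [-0.527, -0.011, -0.85]]
ft_force: [0.8, 0.2, -0.3]
grip_width: 0.0328
grip_force: 0.0
```

```bash
cat > st.py <<'E'
from h import *
import sys
s=manip.state();p=np.array(s["tool_pos"]);R=np.array(s["tcp_rot"]);print(s["time"],np.round(s["joint_positions"],1),p.round(4),R.round(3).tolist(),s["grip_width"])
if len(sys.argv)>3: print((R.T@(np.array(sys.argv[1:4],float)-p)/.4).round(4))
print("forward per mm",(R.T@np.array([.9982,-.06,0])/400).round(5),"tilt",np.degrees(np.arccos(-R[2,2])),"yaw of y",np.degrees(np.arctan2(R[1,1],R[0,1])))
E
python3 st.py .455 .1025 .021
```

```text
4.65 [ 28.8 -22.5 -51.6 135.4  -4.1  30.6  64.1] [0.4518 0.1026 0.1401] [[-0.848, 0.071, 0.525], [0.054, 0.997, -0.046], [-0.527, -0.011, -0.85]] 0.03275900468741836
[0.1503 0.0035 0.2571]
forward per mm [-2.12e-03  3.00e-05  1.32e-03] tilt 31.835162031264836 yaw of y 85.95255891570042
```

Good; now straight down.

Emit:
play_rows(series=[[[0.019, 0, 0.032, 0, 0, 0], [0.019, 0, 0.032, 0, 0, 0], [0.019, 0, 0.032, 0, 0, 0], [0.019, 0, 0.032, 0, 0, 0], [0.019, 0, 0.032, 0, 0, 0], [0.019, 0, 0.032, 0, 0, 0], [0.01, 0, 0.016, 0, 0, 0], [0, 0, 0, 0, 0, 0]]])

```text
time: 5.32
tool_pos: [0.459, 0.1029, 0.052]
tcp_rot: [[-0.851, 0.073, 0.52], [0.053, 0.997, -0.053], [-0.523, -0.017, -0.852]]
ft_force: [-0.2, -0.6, -0.2]
grip_width: 0.0325
grip_force: 0.0
```

```bash
python3 st.py .48 .1012 .021
```

```text
5.3167 [ 58.8 -13.4 -83.7 138.4  12.6  16.6  47. ] [0.459  0.1029 0.052 ] [[-0.851, 0.073, 0.52], [0.053, 0.997, -0.053], [-0.523, -0.017, -0.852]] 0.0325031177258884
[-0.0045  0.001   0.0936]
forward per mm [-2.13e-03  3.00e-05  1.31e-03] tilt 31.538317158476637 yaw of y 85.81284870941649
```

Emit:
play_rows(series=[[[0, 0, 0.012, 0, 0, 0], [0, 0, 0.012, 0, 0, 0], [0, 0, 0.012, 0, 0, 0], [0, 0, 0.012, 0, 0, 0], [0, 0, 0.012, 0, 0, 0], [0, 0, 0.012, 0, 0, 0], [0, 0, 0.012, 0, 0, 0], [0, 0, 0, 0, 0, 0]]])

```text
time: 5.98
tool_pos: [0.4705, 0.1019, 0.0254]
tcp_rot: [[-0.856, 0.072, 0.511], [0.052, 0.997, -0.052], [-0.513, -0.018, -0.858]]
ft_force: [0.3, -0.6, 1.2]
grip_width: 0.0323
grip_force: 0.0
```

```bash
python3 st.py .48 .1012 .021
python3 - <<'E'
from h import *
f,W=snap("side");save(cv2.resize(f[60:230,220:460],None,fx=2.5,fy=2.5),"side3")
E
```

```text
5.9833 [ 46.9   9.5 -76.9 137.7  65.8  28.4   2. ] [0.4705 0.1019 0.0254] [[-0.856, 0.072, 0.511], [0.052, 0.997, -0.052], [-0.513, -0.018, -0.858]] 0.03229079054299121
[-0.0148  0.      0.0216]
forward per mm [-2.15e-03  3.00e-05  1.28e-03] tilt 30.916341250166287 yaw of y 85.89321981576016
```

View pics/side3.png

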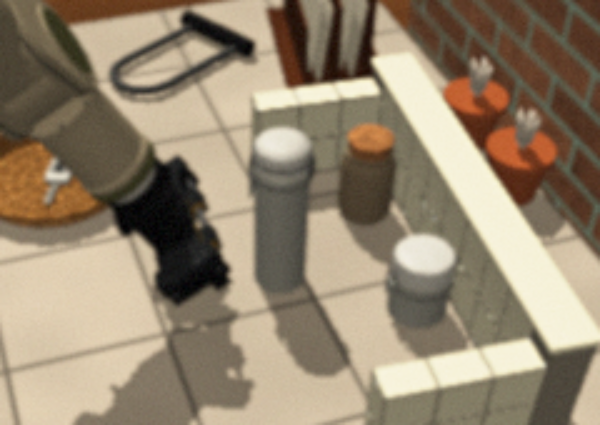

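The fingers (about 215,275) are low and just in front of the canister's foot (280,285). It is upright and there is no contact yet. Next I'll advance to just short of it and check the tray.

Emit:
play_rows(series=[[[-0.005, 0, 0.0055, 0, 0, 0], [-0.005, 0, 0.0055, 0, 0, 0], [-0.005, 0, 0.0055, 0, 0, 0], [-0.005, 0, 0.0055, 0, 0, 0], [-0.006, 0, 0.005, 0, 0, 0], [-0.006, 0, 0.005, 0, 0, 0], [0, 0, 0, 0, 0, 0]]])

```text
time: 6.62
tool_pos: [0.4892, 0.0999, 0.022]
tcp_rot: [[-0.855, 0.073, 0.514], [0.054, 0.997, -0.052], [-0.516, -0.017, -0.856]]
ft_force: [0.6, -0.0, 0.6]
grip_width: 0.0326
grip_force: 0.0
```

```bash
python3 st.py .495 .1005 .021
python3 - <<'E'
from h import *
f,W=snap("top");save(f[50:350,100:500],"top2")
E
```

```text
6.6167 [ 43.8  14.1 -73.3 135.8  71.   30.9  -0.3] [0.4892 0.0999 0.022 ] [[-0.855, 0.073, 0.514], [0.054, 0.997, -0.052], [-0.516, -0.017, -0.856]] 0.03255363245079455
[-0.0111  0.0025  0.0096]
forward per mm [-2.14e-03  3.00e-05  1.29e-03] tilt 31.099147632459168 yaw of y 85.81838760974908
```

View pics/top2.png

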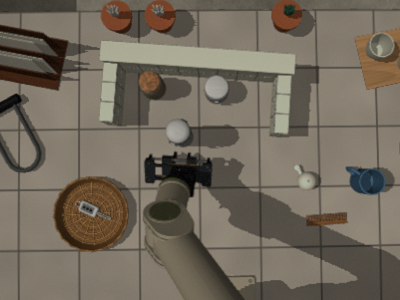

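The tray (92,213), jar (150,83) and short canister (217,88) haven't moved. The hand (180,168) is centred behind the tall canister (178,132). Starting the push.

Emit:
play_rows(series=[[[-0.0054, 0, 0.0032, 0, 0, 0], [-0.0054, 0, 0.0032, 0, 0, 0], [-0.0054, 0, 0.0032, 0, 0, 0], [-0.0043, 0, 0.0026, 0, 0, 0], [-0.0043, 0, 0.0026, 0, 0, 0], [-0.0043, 0, 0.0026, 0, 0, 0], [-0.0043, 0, 0.0026, 0, 0, 0], [-0.0043, 0, 0.0026, 0, 0, 0], [-0.0043, 0, 0.0026, 0, 0, 0], [-0.0043, 0, 0.0026, 0, 0, 0], [-0.0043, 0, 0.0026, 0, 0, 0], [-0.0043, 0, 0.0026, 0, 0, 0]]])

```text
time: 7.67
tool_pos: [0.514, 0.0984, 0.0218]
tcp_rot: [[-0.855, 0.072, 0.514], [0.053, 0.997, -0.052], [-0.516, -0.017, -0.856]]
ft_force: [-2.5, 1.0, 0.1]
grip_width: 0.0324
grip_force: 1.3
```

```bash
cat > can.py <<'E'
from h import *
from scipy.optimize import least_squares
f,W=snap("side");g,V=snap("top")
s=manip.state();p=np.array(s["tool_pos"]);c0=p[:2]+[.036,-.002]
S=W.reshape(-1,3);V=V.reshape(-1,3)
d=np.array([.9967,-.081])
for z0,z1 in((.015,.06),(.06,.11),(.11,.16),(.11,.19)):
    m=(S[:,2]>z0)&(S[:,2]<z1)&(np.hypot(*(S[:,:2]-c0).T)<.042)&(S[:,0]>c0[0]-.028);q=S[m][:,:2]
    if len(q)>20:
        r=least_squares(lambda a:np.hypot(*(q-a).T)-.032,c0,loss="soft_l1",f_scale=.002).x
        print("axis",z0,z1,len(q),r.round(4),"off TCP",(r-p[:2]).round(4),"gap to wall",round((.7265+.081*r[1]-r[0])*.9967-.032,4))
m=(abs(V[:,2]-.203)<.008)&(np.hypot(*(V[:,:2]-c0).T)<.06);t=V[m]
print("lid",m.sum(),((t.min(0)+t.max(0))/2).round(4),t.mean(0).round(4))
for n,c in(("jar",(.6946,.185)),("short",(.6824,-.0074))):
    h=dict(jar=.118,short=.092)[n]
    m=(S[:,2]>.015)&(S[:,2]<h-.03)&(np.hypot(*(S[:,:2]-c).T)<.048);q=S[m][:,:2]
    print(n,len(q),least_squares(lambda a:np.hypot(*(q-a).T)-.036,c,loss="soft_l1",f_scale=.002).x.round(4) if len(q)>9 else "")
E
python3 can.py;python3 st.py .6585 .09 .022
```

```text
axis 0.015 0.06 179 [0.5477 0.0965] off TCP [ 0.0334 -0.0019] gap to wall 0.154
axis 0.06 0.11 218 [0.548  0.0969] off TCP [ 0.0337 -0.0015] gap to wall 0.1537
axis 0.11 0.16 237 [0.5479 0.0968] off TCP [ 0.0336 -0.0016] gap to wall 0.1538
axis 0.11 0.19 405 [0.5483 0.0966] off TCP [ 0.034  -0.0017] gap to wall 0.1534
lid 425 [0.5504 0.0955 0.2029] [0.5497 0.0951 0.2026]
jar 454 [0.6957 0.1849]
short 347 [ 0.6831 -0.0078]
7.7667 [ 41.6  18.1 -70.3 132.9  73.5  33.1   0.6] [0.5143 0.0983 0.022 ] [[-0.855, 0.072, 0.514], [0.053, 0.997, -0.052], [-0.516, -0.017, -0.856]] 0.0323595650338292
[-0.3093  0.0052  0.1863]
forward per mm [-2.14e-03  3.00e-05  1.29e-03] tilt 31.094203619798314 yaw of y 85.85685364771493
```

Emit:
play_rows(series=[[[-0.0054, 0, 0.0032, 0, 0, 0], [-0.0064, 0, 0.0039, 0, 0, 0], [-0.0064, 0, 0.0039, 0, 0, 0], [-0.0064, 0, 0.0039, 0, 0, 0], [-0.0064, 0, 0.0039, 0, 0, 0], [-0.0064, 0, 0.0039, 0, 0, 0], [-0.0064, 0, 0.0039, 0, 0, 0], [-0.0064, 0, 0.0039, 0, 0, 0], [-0.0064, 0, 0.0039, 0, 0, 0], [-0.0064, 0, 0.0039, 0, 0, 0], [-0.0054, 0, 0.0032, 0, 0, 0], [-0.0043, 0, 0.0026, 0, 0, 0]]])

```text
time: 8.77
tool_pos: [0.5484, 0.0956, 0.0219]
tcp_rot: [[-0.855, 0.073, 0.514], [0.053, 0.997, -0.052], [-0.516, -0.017, -0.856]]
ft_force: [-2.2, -0.6, 1.0]
grip_width: 0.0327
grip_force: 1.1
```

```bash
python3 can.py;python3 st.py .661 .09 .022
```

```text
axis 0.015 0.06 170 [0.5814 0.092 ] off TCP [ 0.0329 -0.0036] gap to wall 0.1201
axis 0.06 0.11 203 [0.5813 0.092 ] off TCP [ 0.0328 -0.0036] gap to wall 0.1202
axis 0.11 0.16 227 [0.5816 0.0922] off TCP [ 0.0332 -0.0035] gap to wall 0.1198
axis 0.11 0.19 394 [0.582 0.092] off TCP [ 0.0336 -0.0036] gap to wall 0.1194
lid 423 [0.5822 0.0913 0.2023] [0.5823 0.0907 0.2026]
jar 418 [0.6953 0.1849]
short 347 [ 0.6831 -0.0078]
8.8667 [ 39.3  22.7 -67.1 128.8  75.6  35.3   2.7] [0.5484 0.0957 0.022 ] [[-0.855, 0.073, 0.514], [0.053, 0.997, -0.052], [-0.516, -0.017, -0.856]] 0.032698522433643545
[-0.2413  0.0063  0.1454]
forward per mm [-2.14e-03  3.00e-05  1.29e-03] tilt 31.112494870954933 yaw of y 85.83432540850666
```

Emit:
play_rows(series=[[[-0.0054, 0.0002, 0.0032, 0, 0, 0], [-0.0064, 0.0002, 0.0039, 0, 0, 0], [-0.0064, 0.0002, 0.0039, 0, 0, 0], [-0.0064, 0.0002, 0.0039, 0, 0, 0], [-0.0064, 0.0002, 0.0039, 0, 0, 0], [-0.0064, 0.0002, 0.0039, 0, 0, 0], [-0.0064, 0.0002, 0.0039, 0, 0, 0], [-0.0064, 0.0002, 0.0039, 0, 0, 0], [-0.0064, 0.0002, 0.0039, 0, 0, 0], [-0.0064, 0.0002, 0.0039, 0, 0, 0], [-0.0064, 0.0002, 0.0039, 0, 0, 0], [-0.0064, 0.0002, 0.0039, 0, 0, 0]]])

```text
time: 9.87
tool_pos: [0.5839, 0.0941, 0.0218]
tcp_rot: [[-0.855, 0.072, 0.514], [0.053, 0.997, -0.052], [-0.516, -0.018, -0.856]]
ft_force: [-3.5, 0.3, 0.2]
grip_width: 0.0326
grip_force: 1.3
```

Emit:
play_rows(series=[[[-0.0064, 0.0002, 0.0039, 0, 0, 0], [-0.0064, 0.0002, 0.0039, 0, 0, 0], [-0.0064, 0.0002, 0.0039, 0, 0, 0], [-0.0064, 0.0002, 0.0039, 0, 0, 0], [-0.0064, 0.0002, 0.0039, 0, 0, 0], [-0.0064, 0.0002, 0.0039, 0, 0, 0], [-0.0064, 0.0002, 0.0039, 0, 0, 0], [-0.0064, 0.0002, 0.0039, 0, 0, 0], [-0.0064, 0.0002, 0.0039, 0, 0, 0], [-0.0064, 0.0002, 0.0039, 0, 0, 0], [-0.0054, 0.0002, 0.0032, 0, 0, 0], [-0.0043, 0.0001, 0.0026, 0, 0, 0]]])

```text
time: 10.87
tool_pos: [0.6184, 0.0924, 0.0217]
tcp_rot: [[-0.855, 0.073, 0.514], [0.053, 0.997, -0.052], [-0.516, -0.017, -0.856]]
ft_force: [-2.1, 0.8, 1.5]
grip_width: 0.033
grip_force: 1.5
```

```bash
python3 can.py;python3 st.py .661 .09 .022
```

```text
axis 0.015 0.06 138 [0.6511 0.0888] off TCP [ 0.0327 -0.0036] gap to wall 0.0504
axis 0.06 0.11 204 [0.6512 0.0888] off TCP [ 0.0328 -0.0036] gap to wall 0.0502
axis 0.11 0.16 219 [0.6512 0.0889] off TCP [ 0.0328 -0.0035] gap to wall 0.0502
axis 0.11 0.19 379 [0.6516 0.0889] off TCP [ 0.0332 -0.0035] gap to wall 0.0498
lid 445 [0.6514 0.0881 0.2028] [0.6507 0.0879 0.2026]
jar 35 [0.7033 0.1823]
short 340 [ 0.6829 -0.0075]
10.9667 [ 35.4  30.7 -62.3 119.8  77.4  38.7   8. ] [0.6184 0.0924 0.0217] [[-0.855, 0.073, 0.514], [0.053, 0.997, -0.052], [-0.516, -0.017, -0.856]] 0.032737323212389056
[-0.0917  0.0016  0.0544]
forward per mm [-2.14e-03  3.00e-05  1.29e-03] tilt 31.11411788481139 yaw of y 85.83366712135683
```

The canister is upright with a 50 mm gap. At this tilt the wide hand body could reach the jar at the end of the push, so I'll back off and tilt further before finishing.

Emit:
play_rows(series=[[[0.0064, 0, -0.0039, 0, 0, 0], [0.0086, 0, -0.0052, 0, 0, 0], [0.0086, 0, -0.0052, 0, 0, 0], [0.0086, 0, -0.0052, 0, 0, 0], [0, 0, 0, 0, -0.16, 0], [0, 0, 0, 0, -0.16, 0], [0, 0, 0, 0, -0.16, 0], [0, 0, 0, 0, -0.16, 0], [0, 0, 0, 0, -0.16, 0], [0, 0, 0, 0, 0, 0], [0, 0, 0, 0, 0, 0]]])

```text
time: 11.88
tool_pos: [0.6019, 0.0919, 0.0194]
tcp_rot: [[-0.608, 0.075, 0.791], [0.027, 0.997, -0.074], [-0.794, -0.024, -0.608]]
ft_force: [-0.4, 0.5, -0.6]
grip_width: 0.0326
grip_force: 0.0
```

```bash
python3 st.py .615 .0925 .021;python3 can.py
python3 - <<'E'
from h import *
f,W=snap("side");save(cv2.resize(f[60:230,220:460],None,fx=2.5,fy=2.5),"side4")
E
```

```text
11.8833 [ 28.   32.3 -57.1 135.  126.3  50.9 -41.3] [0.6019 0.0919 0.0194] [[-0.608, 0.075, 0.791], [0.027, 0.997, -0.074], [-0.794, -0.024, -0.608]] 0.03260925319360595
[-0.023   0.0039  0.0232]
forward per mm [-1.52e-03  4.00e-05  1.98e-03] tilt 52.56528062495588 yaw of y 85.68006334837861
axis 0.015 0.06 223 [0.6516 0.0889] off TCP [ 0.0477 -0.0025] gap to wall 0.0499
axis 0.06 0.11 273 [0.6517 0.089 ] off TCP [ 0.0478 -0.0024] gap to wall 0.0498
axis 0.11 0.16 319 [0.6512 0.089 ] off TCP [ 0.0473 -0.0024] gap to wall 0.0502
axis 0.11 0.19 526 [0.6513 0.0891] off TCP [ 0.0474 -0.0024] gap to wall 0.0501
lid 437 [0.6516 0.0882 0.2029] [0.6505 0.0875 0.2028]
jar 36 [0.7021 0.1826]
short 340 [ 0.6832 -0.0076]
```

View pics/side4.png

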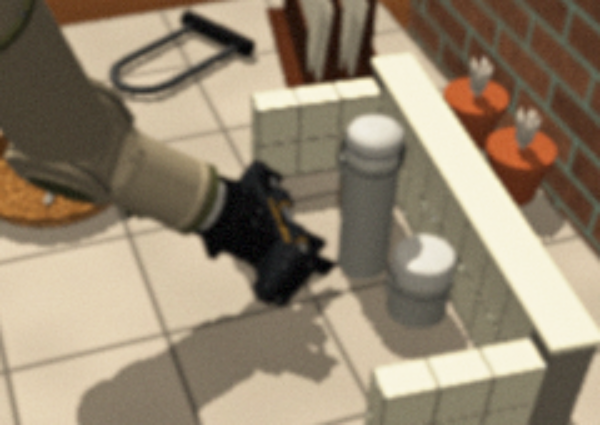

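The canister stands upright at (370,200), the hand is tilted well back at (265,240), and the short canister (420,280) hasn't moved. Continuing the push.

Emit:
play_rows(series=[[[-0.0046, 0.0001, 0.0059, 0, 0, 0], [-0.0046, 0.0001, 0.0059, 0, 0, 0], [-0.0046, 0.0001, 0.0059, 0, 0, 0], [-0.0046, 0.0001, 0.0059, 0, 0, 0], [-0.003, 0.0001, 0.004, 0, 0, 0], [-0.003, 0.0001, 0.004, 0, 0, 0], [-0.003, 0.0001, 0.004, 0, 0, 0], [-0.003, 0.0001, 0.004, 0, 0, 0], [-0.0046, 0.0001, 0.0059, 0, 0, 0], [-0.0046, 0.0001, 0.0059, 0, 0, 0], [-0.0046, 0.0001, 0.0059, 0, 0, 0], [-0.0046, 0.0001, 0.0059, 0, 0, 0]]])

```text
time: 13.03
tool_pos: [0.6354, 0.0896, 0.0211]
tcp_rot: [[-0.603, 0.076, 0.794], [0.028, 0.997, -0.075], [-0.797, -0.023, -0.604]]
ft_force: [-2.1, -0.4, 0.0]
grip_width: 0.0325
grip_force: 1.1
```

```bash
python3 can.py;python3 st.py .66 .09 .021
```

```text
axis 0.015 0.06 123 [0.6654 0.0866] off TCP [ 0.0296 -0.0029] gap to wall 0.0359
axis 0.06 0.11 180 [0.6662 0.0863] off TCP [ 0.0304 -0.0032] gap to wall 0.0351
axis 0.11 0.16 199 [0.6665 0.0866] off TCP [ 0.0307 -0.0029] gap to wall 0.0348
axis 0.11 0.19 340 [0.6671 0.0865] off TCP [ 0.0313 -0.003 ] gap to wall 0.0342
lid 438 [0.6665 0.0853 0.2022] [0.6663 0.085  0.2025]
jar 117 [0.6954 0.1834]
short 343 [ 0.6832 -0.0077]
13.1333 [ 27.7  34.2 -55.2 131.1 127.   49.3 -38.8] [0.6358 0.0895 0.0214] [[-0.603, 0.077, 0.794], [0.028, 0.997, -0.075], [-0.797, -0.023, -0.603]] 0.03251116991632797
[-0.0357  0.006   0.0486]
forward per mm [-1.51e-03  4.00e-05  1.99e-03] tilt 52.89894553243136 yaw of y 85.58888857968056
```

Emit:
play_rows(series=[[[-0.003, 0.0005, 0.004, 0, 0, 0], [-0.0038, 0.0005, 0.005, 0, 0, 0], [-0.0038, 0.0005, 0.005, 0, 0, 0], [-0.0038, 0.0005, 0.005, 0, 0, 0], [-0.0038, 0.0005, 0.005, 0, 0, 0], [-0.0038, 0.0005, 0.005, 0, 0, 0], [-0.0038, 0.0005, 0.005, 0, 0, 0], [-0.003, 0.0003, 0.004, 0, 0, 0], [-0.0015, 0, 0.002, 0, 0, 0]]])

```text
time: 13.88
tool_pos: [0.6557, 0.0897, 0.0214]
tcp_rot: [[-0.603, 0.076, 0.794], [0.028, 0.997, -0.074], [-0.797, -0.023, -0.603]]
ft_force: [-2.3, 0.6, 0.1]
grip_width: 0.0324
grip_force: 1.1
```

```bash
python3 can.py;python3 st.py .66 .09 .021
```

```text
axis 0.015 0.06 68 [0.6879 0.0861] off TCP [ 0.0323 -0.0036] gap to wall 0.0134
axis 0.06 0.11 184 [0.687  0.0864] off TCP [ 0.0314 -0.0033] gap to wall 0.0144
axis 0.11 0.16 203 [0.6873 0.0864] off TCP [ 0.0317 -0.0033] gap to wall 0.014
axis 0.11 0.19 350 [0.6874 0.0863] off TCP [ 0.0318 -0.0034] gap to wall 0.014
lid 437 [0.686  0.0853 0.2028] [0.6855 0.085  0.2027]
jar 241 [0.6952 0.1845]
short 335 [ 0.683  -0.0077]
13.9833 [ 27.2  35.4 -54.1 128.6 126.9  48.4 -37.1] [0.6556 0.0897 0.0214] [[-0.603, 0.076, 0.794], [0.028, 0.997, -0.074], [-0.797, -0.023, -0.603]] 0.03242220862306168
[-0.0058  0.0016  0.0092]
forward per mm [-1.51e-03  4.00e-05  1.99e-03] tilt 52.89789149987617 yaw of y 85.61882070852488
```

Emit:
play_rows(series=[[[-0.0015, 0.0002, 0.002, 0, 0, 0], [-0.0023, 0.0003, 0.003, 0, 0, 0], [-0.0023, 0.0003, 0.003, 0, 0, 0], [-0.0023, 0.0003, 0.003, 0, 0, 0], [-0.0015, 0, 0.002, 0, 0, 0], [-0.0008, 0, 0.001, 0, 0, 0], [0, 0, 0, 0, 0, 0]]])

```text
time: 14.57
tool_pos: [0.6626, 0.0896, 0.0214]
tcp_rot: [[-0.603, 0.076, 0.794], [0.028, 0.997, -0.074], [-0.797, -0.023, -0.603]]
ft_force: [-2.0, -0.6, -0.3]
grip_width: 0.0327
grip_force: 0.9
```

```bash
python3 can.py;python3 st.py .56 .09 .04;python3 - <<'E'
from h import *
f,W=snap("side");save(cv2.resize(f[60:230,220:460],None,fx=2.5,fy=2.5),"side5")
E
```

```text
axis 0.015 0.06 67 [0.7017 0.0797] off TCP [ 0.0392 -0.0099] gap to wall -0.0008
axis 0.06 0.11 233 [0.7001 0.0845] off TCP [ 0.0375 -0.0051] gap to wall 0.0012
axis 0.11 0.16 246 [0.6988 0.0851] off TCP [ 0.0362 -0.0045] gap to wall 0.0025
axis 0.11 0.19 395 [0.6967 0.0857] off TCP [ 0.0342 -0.0039] gap to wall 0.0046
lid 442 [0.6931 0.0852 0.2024] [0.6927 0.0846 0.2024]
jar 272 [0.6952 0.1844]
short 340 [ 0.683  -0.0077]
14.6667 [ 27.   35.9 -53.7 127.7 126.9  48.1 -36.5] [0.6625 0.0896 0.0214] [[-0.603, 0.076, 0.794], [0.028, 0.997, -0.074], [-0.797, -0.023, -0.603]] 0.03292715930994269
[ 0.1175 -0.0196 -0.2317]
forward per mm [-1.51e-03  4.00e-05  1.99e-03] tilt 52.89571341704486 yaw of y 85.62353861507586
```

View pics/side5.png

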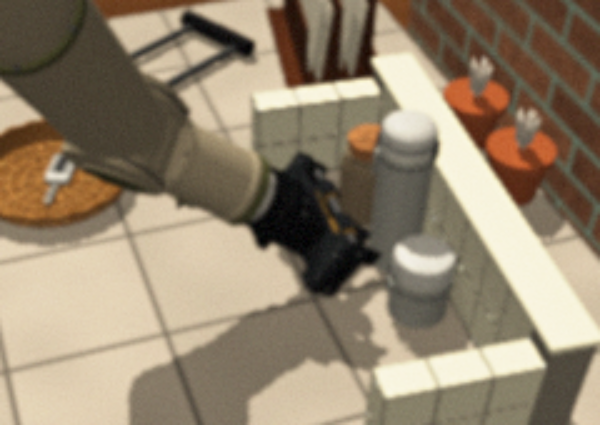

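The canister is upright in the gap at (405,185), the jar behind it at (360,165) and the short canister at (420,280) are unmoved. The lid moved 7 mm, so the gap is about 7 mm. Retreating now.

Emit:
play_rows(series=[[[0.003, 0, -0.004, 0, 0, 0], [0.006, 0, -0.008, 0, 0, 0], [0.0106, 0, -0.014, 0, 0, 0], [0.015, 0, -0.02, 0, 0, 0], [0.015, 0, -0.02, 0, 0, 0], [0.015, 0, -0.02, 0, 0, 0], [0.0106, 0, -0.014, 0, 0, 0], [0.003, 0, -0.004, 0, 0, 0], [-0.02, 0, -0.015, 0, 0, 0], [-0.02, 0, -0.015, 0, 0, 0], [0, 0, 0, 0, 0, 0], [0, 0, 0, 0, 0, 0]]])

```text
time: 15.72
tool_pos: [0.6111, 0.0938, 0.0422]
tcp_rot: [[-0.602, 0.077, 0.795], [0.028, 0.997, -0.075], [-0.798, -0.023, -0.602]]
ft_force: [-0.2, 0.2, -0.5]
grip_width: 0.0329
grip_force: 0.0
```

Run:
```python
from h import *
from scipy.optimize import least_squares
s=manip.state();print(s["time"],s["tool_pos"],s["ft_force"])
f,W=snap("side");g,V=snap("top");save(g[50:350,100:500],"top6")
S=W.reshape(-1,3);T=V.reshape(-1,3);c0=np.array([.694,.0863])
for z0,z1 in((.01,.08),(.08,.14),(.15,.19)):
    m=(S[:,2]>z0)&(S[:,2]<z1)&(np.hypot(*(S[:,:2]-c0).T)<.037)&(S[:,0]<.712);q=S[m][:,:2]
    r=least_squares(lambda a:np.hypot(*(q-a).T)-.032,c0,loss="soft_l1",f_scale=.001).x
    print(z0,len(q),r.round(4),"gap",((.7265+.081*r[1]-r[0])*.9967-.032).round(4))
m=(abs(T[:,2]-.203)<.008)&(np.hypot(*(T[:,:2]-c0).T)<.06);print("lid",T[m].mean(0))
for n,c,h in(("jar",(.6946,.185),.118),("short",(.6824,-.0074),.092)):
    m=(S[:,2]>.015)&(S[:,2]<h-.03)&(np.hypot(*(S[:,:2]-c).T)<.048);q=S[m][:,:2]
    print(n,least_squares(lambda a:np.hypot(*(q-a).T)-.036,c,loss="soft_l1",f_scale=.002).x.round(4))
```

```text
15.7167 [0.61113379 0.09383311 0.04215488] [-0.24593283  0.1961658  -0.48969965]
0.01 229 [0.6933 0.0863] gap 0.008
0.08 343 [0.6935 0.0861] gap 0.0079
0.15 263 [0.6933 0.0866] gap 0.0081
lid [0.69228529 0.0848488  0.20258686]
jar [0.6952 0.1845]
short [ 0.6831 -0.0075]
```

View pics/top6.png

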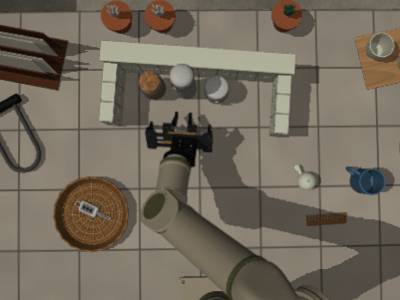

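The canister (182,76) stands between the jar (150,83) and the short canister (217,88), about 8 mm from the wall. The hand (180,135) is clear and nothing else moved.

```bash
python3 -c "
from bench import manip
print(manip.sign_off())"
```

```text
the job is handed in; nothing more can be done
None
```

The tall canister is standing upright on its own between the jar and the short canister, about 8 mm from the back wall by camera measurement; the other objects look unmoved, and I handed the job in at about 16 s.

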